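# Drip the oily drill sleeve over the coolant jar with the tongs

### The job

Grip the red-handled spring tongs, close their jaws on the oily brass drill sleeve standing on the aluminium plate, lift it off and hold it roughly upright, clear above the open mouth of the green jar so that it can drip in. Never touch the sleeve with the gripper or tip it over, leave the jar and everything else where it stands, and finish while still holding the sleeve in the tongs there, still, without letting go.

Things in the scene. Friction and masses are not known exactly. Their poses are not given: they have to be found in the camera images.
- tongs: Spring tongs lying on edge, 195 mm long, 26 mm high, 130 g, two blades closing level. Origin: on the underside (height 0 as they lie), midway between the red grip pads; x points along the tongs to the jaws, y to the left blade, z up. Both blades turn equally about pivots at x = -85 mm, y = +-7 mm, so the x axis stays midway.
- grip (a point): Middle between the two red grip pads, 13 mm above the tongs' origin. Pads: 48 mm long along x, 26 mm high, 49 mm wide over their outer faces when open (28 mm when closed on the sleeve); squeeze them from both sides, from above. The spring pushes each outward with 10 N open, 12 N closed on the sleeve, so tongs squeezed by about 5 mm can be carried half open between the fingers.
- jaws (a point): Point midway between the two black rubber jaws, 78 mm ahead of the tongs' origin along x and 13 mm above their underside. Jaws: 34 mm long along x, 24 mm high, 64 mm clear between them when open, 54 mm with the grip pads squeezed by 5 mm in all, parallel when closed on the 24 mm sleeve.
- tongs_left (a joint): Closing angle of each blade (the other follows equally): 0 sprung open, about 0.12 when closed on the sleeve's 24 mm body, 0.2 at most (empty); the spring returns it to 0.
- sleeve: Flanged brass drill sleeve, about 120 g, standing upright and loose on the aluminium plate: round body 24 mm in diameter from the underside up to 44 mm, flange 32 mm in diameter from 44 to 52 mm. Origin: centre of its underside; z points up along its axis.
- plate: Fixed square aluminium plate, 110 x 110 x 12 mm, on the ledge. Origin: centre of its underside; the sleeve stands on its top, 12 mm up, up to 15 mm off its middle.
- jar: Open green glass jar, 84 mm in outer diameter, 85 mm high, mouth 74 mm wide inside, 350 g, loose on the ledge. Origin: centre of its underside.
- jar_mouth (a point): Centre of the jar's mouth, level with its rim, 85 mm above the ledge.
- micrometer: Chrome micrometer lying at the back, about 135 x 40 mm, 17 mm high; to be left alone. Origin: underside, middle of the C frame; the thimble points to -y of its frame.
- wrench: Black steel collet wrench lying at the left, 190 mm long along its x; to be left alone. Origin: about its middle, on the underside.
- collet: Steel collet standing at the back right, 33 mm in diameter, 40 mm high; to be left alone. Origin: centre of its underside.
- toolholder: Black lathe tool holder at the right, 75 x 30 x 40 mm with two bolts up to 54 mm, its bit sticking out 38 mm to -x of its frame; to be left alone. Origin: centre of its underside.
Not all that is in view belongs to the job. What is shaped like the sleeve but pink is not meant.

How it is judged (in metres and radians):
On the way, in this order (a step that is already met when the one before it is completed fails the run):
1. the gripped tongs are closed on the sleeve (contact force between tongs and sleeve above 3 N and value of joint tongs_left above 0.08 rad and contact force between the fingers and tongs above 1 N), for 0.2 s.
2. the sleeve is lifted at least 40 mm off the plate in the gripped tongs (all of step 1 and height (world z) of sleeve above 0.052 m), for 0.2 s.
At the end, for the whole second after the job is handed in: The gripper holds the tongs and the tongs are closed on the sleeve (squeezing it with over 3 N) and hold it roughly upright (within 0.45 rad) and still, its underside at least 8 mm above the rim and its axis within 30 mm of the middle of the upright jar's mouth; nothing touches the jar (all of step 1 and horizontal distance between sleeve and jar_mouth below 0.03 m and z of sleeve in the frame of jar_mouth above 0.008 m and angle between sleeve's own z axis and vertical below 0.45 rad and linear speed of sleeve below 0.03 m/s and contact force between jar and sleeve below 0.1 N and contact force between jar and tongs below 0.1 N and contact force between each of the arm, the fingers and jar below 0.1 N and angle between jar's own z axis and vertical below 0.1 rad); the arm keeps its last pose, push and grip.
It fails at once if the gripper or arm touches the sleeve (contact force between any of the fingers, the arm and sleeve above 0.3 N).
It fails at once if the sleeve is tipped over (angle between sleeve's own z axis and vertical above 0.9 rad).
It fails at once if the jar is moved more than 15 mm (distance of jar from where it was at the start of the episode above 0.015 m).
It fails at once if the micrometer, wrench, collet or tool holder is moved more than 25 mm (distance of any of micrometer, wrench, collet, toolholder from where it was at the start of the episode above 0.025 m).
It also fails if it takes over 51 s, if anything falls off the work surface, if the arm or the gripper's body presses on something with over 40 N, if the wrist force passes 120 N, or if a joint passes its speed limit or range.

### The arm

A 6-joint arm with a two-finger parallel gripper is mounted at the origin on the work surface. World frame = base frame: x ahead of the robot, y to its left, z up, the work surface at z = 0. Lengths are in m, angles in degrees, forces in N, time in s.
With the tool pointing down it reaches from about 0.4 to 0.825 m from the base axis. Payload 7 kg.
Tool frame: the origin (TCP) lies on the centre line of the jaws, within the pads' length; the fingertips stand 8 mm ahead of it and the grasp point (between the pads) lies 11 mm behind it; z points along the fingers, y is the line along which they close (so a half turn about z gives the same grasp; the last joint's range is limited). The gripper opens to 88 mm and grips with 3 to 60 N. Pads are 19 mm wide; open, the fingers measure 130 mm over their backs; the gripper's body (78 mm by 193 mm) begins 47 mm behind the grasp point.
Start: joints at [87.783, 20.546, 0.682, 0, -70.136, -16.507], TCP at [0.217, 0.639, 0.235] pointing down, gripper open.
Joint ranges: [-176.03, 176.03], [-82.01, 121.73], [-58.28, 71.71], [-173.87, 95.51], [-174.79, -0.11], [-173.66, 173.66]. Speed limits (degrees/s): [136.94, 136.94, 172.46, 180, 180, 180].

### API

Orientations are given as [roll, pitch, yaw] about the fixed x, y, z axes, in that order (R = Rz(yaw) Ry(pitch) Rx(roll)).
In Python, from plant import telemetry, viewer, close_job, models gives the robot as it stands.
- The arm moves only by the shell command python3 -m handwheel 'ROWS' [FORCE]. ROWS is JSON, a list of rows, each an object with "grip": the closure, from -1 (fully open) to 1 (shut); "travel": the shift along the tool's x, y, z as a fraction of full scale, a list of three; "spin": the turn about the tool's z as a fraction of full scale. A call has 1 to 8 rows; each row shifts and turns the commanded pose from where the row before left it, along the tool's axes as they then stand; what a row does not reach is not made up. Full scale, the value 1, is 0.025 m for a shift and 5 degrees for a turn. A row lasts 1/8 s, in which the tool goes at most 62.5 mm and 10.7 degrees, less where a joint would pass 70% of its speed; a pose out of reach is approached as far as the arm can. A call with a number of a shift or a turn outside -1 to 1 is refused whole. A call with a gripper value outside its range is refused whole. The fingers move at their own pace and stop on an object; FORCE is the grip in N (left out, the last holds). Time passes only in rows, so rows that do not move let the fingers close. It gives the time, the measured TCP pose, the force, the opening and the grip force at its end, in the units of the state.
- telemetry.get_state(): the state, without advancing time (a new reading comes with each control period).
- viewer.capture(name): name is "scene" or "top" or "wrist"; returns the picture (400x640x3 uint8, red, green, blue); there is no depth.
- viewer.calibration(name): a dict with "fx", "fy", "cx", "cy" (pixels), "k1" (the pictures are not rectified: a ray, as slopes to the right and down, at radius r is drawn at 1 + k1 r^2 times it, then the intrinsics apply), "T" (4x4, takes a point from camera to world coordinates); the wrist camera has in their place "T_tool_cam" (4x4, takes a point from camera to tool coordinates, whose origin is the TCP and whose axes are the flange's). Camera axes: x right, y down, z forward; pixel columns grow to the right and rows downward; lengths in m; the calibration is good to about 2 mm. A picture is of the moment at which its call begins: read the wrist's pose just before it. calibration takes no time and is no camera call.
- close_job(): hands the job in; it is judged then, once.
Trained networks look in the newest picture that a camera, given by its name, has taken for a name from the list of things; names that differ only in an ending like _2 or _b are one class to them, and where a whole thing is asked for, a point or a joint stands for the part that bears it (a point fixed in the world has none). Each returns a list of dicts, best first, with "p" (0 to 1); they miss things now and then, are a little off and sometimes report something else, mostly with a low value. They report only what shows in the picture. A call takes as long as a camera call. They do not tell look-alikes from the thing itself.
- models.find_in(camera, thing): "position" ([column, row] in pixels, amid what is visible of it).
The state is a dict: "time_s": time; "joints": joint angles; "qd": joint speeds; "joint_torque": joint torques, N m; "tcp_pos": TCP position; "eef_rot": TCP orientation; "contact_force": force on the tool from outside, world axes, zero at the start; "moment": the same for the moment, N m; "gripper_width": finger opening in m; "gripper_force": force on a finger pad.
Only numpy, scipy, OpenCV 4.12 (cv2) and the standard library are available. Lean on these libraries where they do the work, as an engineer would, in place of code of your own. Each camera call takes 0.05 s, during which the arm holds its last target. There are 200 camera calls.

## Working session

There is one attempt and no reset: what is moved stays moved. The work goes in short steps, Python scripts to look and compute and a shell command to move; the robot and the scene stay as the last step left them, time stands still between calls to the robot, and variables do not carry over. Pictures are saved under pics/ and viewed, at most 10 in all, crops included, and the job is handed in when it is done.

```bash
mkdir -p pics; cat > h.py <<'E'
import numpy as np, cv2, json
from plant import telemetry, viewer, models
from scipy.spatial.transform import Rotation as R
def camT(name, st=None):
    c=viewer.calibration(name)
    if 'T' in c: return c,np.array(c['T'])
    st=st or telemetry.get_state()
    T=np.eye(4);T[:3,:3]=R.from_euler('xyz',st['eef_rot'],degrees=True).as_matrix();T[:3,3]=st['tcp_pos']
    return c,T@np.array(c['T_tool_cam'])
def p2w(name,uv,z,st=None):
    c,T=camT(name,st)
    K=np.array([[c['fx'],0,c['cx']],[0,c['fy'],c['cy']],[0,0,1]])
    n=cv2.undistortPoints(np.array([[uv]],float),K,np.array([c['k1'],0,0,0,0]))[0,0]
    d=T[:3,:3]@np.array([n[0],n[1],1]);o=T[:3,3]
    return o+d*(z-o[2])/d[2]
def snap(name,f):
    im=viewer.capture(name);cv2.imwrite('pics/'+f,im[:,:,::-1]);return im
E
python3 - <<'E'
from h import *
st=telemetry.get_state();print(st)
for n in('top','wrist','scene'):
    snap(n,n+'0.png')
    if n=='scene':continue
    for t,z in(('tongs',.02),('grip',.02),('jaws',.024),('sleeve',.064),('plate',.012),('jar',.085),('micrometer',.01),('wrench',.01),('collet',.04),('toolholder',.04)):
        print(n,t,[(np.round(d['position']),round(d['p'],2),p2w(n,d['position'],z,st).round(3)[:2]) for d in models.find_in(n,t)[:3]])
E
```

```text
{'time_s': 0.0, 'joints': array([ 8.77810425e+01,  2.05926274e+01,  6.33852189e-01, -1.92105864e-02,
       -7.01359081e+01, -1.65049772e+01]), 'qd': array([-0.03513597,  0.04360211, -0.04280964, -0.08473229, -0.07760627,
        0.06708879]), 'joint_torque': array([-2.03026202e-04, -5.82722497e+01,  2.93059462e+01,  6.99705586e+00,
        7.01544690e-03, -1.81405326e-04]), 'tcp_pos': array([0.21657946, 0.63881088, 0.23361268]), 'eef_rot': array([ 1.79904087e+02, -9.58694043e-03, -1.87304692e+01]), 'contact_force': array([ 0.49816177, -0.54445691,  0.52995335]), 'moment': array([-0.02314561, -0.02530433,  0.01978781]), 'gripper_force': 0.0, 'gripper_width': 0.08752785346955608}
top tongs [(array([306., 227.]), 0.64, array([ 0.494, -0.002]))]
top grip [(array([308., 228.]), 0.63, array([ 0.493, -0.008]))]
top jaws [(array([304., 226.]), 0.7, array([0.498, 0.005])), (array([340., 151.]), 0.68, array([ 0.77 , -0.125])), (array([236., 200.]), 0.56, array([0.593, 0.25 ]))]
top sleeve [(array([304., 214.]), 0.68, array([0.534, 0.007])), (array([397., 249.]), 0.49, array([ 0.411, -0.313])), (array([346., 231.]), 0.41, array([ 0.473, -0.139]))]
top plate [(array([383., 216.]), 0.86, array([ 0.53 , -0.278]))]
top jar [(array([234., 198.]), 0.76, array([0.591, 0.247]))]
top micrometer [(array([280., 157.]), 0.59, array([0.753, 0.092]))]
top wrench []
top collet []
top toolholder [(array([435., 257.]), 0.81, array([ 0.384, -0.446]))]
wrist tongs []
wrist grip []
wrist jaws []
wrist sleeve []
wrist plate []
wrist jar []
wrist micrometer []
wrist wrench [(array([483.,   4.]), 0.84, array([0.347, 0.388]))]
wrist collet []
wrist toolholder []
```

View pics/top0.png

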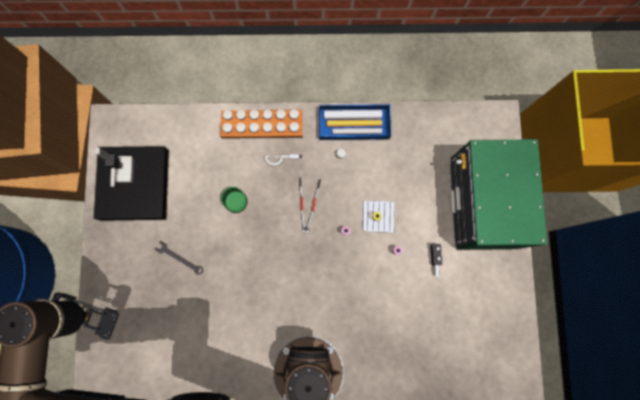

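View pics/scene0.png

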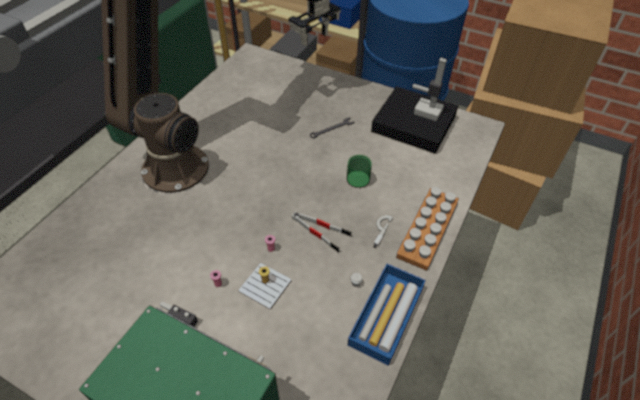

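The top view shows the tongs with their hinge at (306,228), red pads at about (302,203) and (314,203), and jaw tips at (300,180) and (319,180), so they point along +x. The brass sleeve is at (376,216) on the plate. The jar is at (234,200), and the pink look-alikes are at (345,230) and (397,250). The scene view agrees with this layout.

```bash
python3 - <<'E'
from h import *
for n,uv,z in(('hinge',(306,228),.02),('padL',(302,203),.026),('padR',(314,203),.026),('jawL',(300,180),.024),('jawR',(319,180),.024),('sleeve',(376.5,215.5),.064),('pink1',(345,230),.052),('pink2',(397,250),.052),('jarrim',(234.5,198),.085),('collet',(341,153),.04)):
    print(n,p2w('top',uv,z).round(3))
print(np.round(viewer.calibration('wrist')['T_tool_cam'],3),viewer.calibration('wrist')['fx'],viewer.calibration('wrist')['k1'])
im=cv2.imread('pics/top0.png');h=cv2.cvtColor(im,cv2.COLOR_BGR2HSV)
m=(((h[...,0]<8)|(h[...,0]>173))&(h[...,1]>130)&(h[...,2]>80)).astype('uint8');m[:170]=0;m[260:]=0
n,l,s,c=cv2.connectedComponentsWithStats(m)
for i in range(1,n):print(c[i],s[i,4],p2w('top',c[i],.022).round(3))
E
```

```text
hinge [ 0.491 -0.001  0.02 ]
padL [0.58  0.013 0.026]
padR [ 0.58  -0.03   0.026]
jawL [0.664 0.019 0.024]
jawR [ 0.664 -0.049  0.024]
sleeve [ 0.527 -0.246  0.064]
pink1 [ 0.479 -0.136  0.052]
pink2 [ 0.408 -0.314  0.052]
jarrim [0.591 0.244 0.085]
collet [ 0.758 -0.129  0.04 ]
[[ 0.001 -0.954 -0.3    0.081]
 [ 1.     0.     0.001  0.001]
 [-0.001 -0.3    0.954 -0.15 ]
 [ 0.     0.     0.     1.   ]] 285.0723879466207 -0.04347183756730505
[301.47619048 203.23809524] 21 [0.58  0.015 0.022]
[313.29411765 204.41176471] 17 [ 0.575 -0.028  0.022]
```

```bash
python3 -m handwheel '[{"grip":-1,"travel":[0,0,0],"spin":-1},{"grip":-1,"travel":[0,0,0],"spin":-1},{"grip":-1,"travel":[0,0,0],"spin":-0.8}]'
python3 -m handwheel '[{"grip":-1,"travel":[0.63,0.99,0],"spin":0},{"grip":-1,"travel":[0.63,0.99,0],"spin":0},{"grip":-1,"travel":[0.63,0.99,0],"spin":0},{"grip":-1,"travel":[0.63,0.99,0],"spin":0},{"grip":-1,"travel":[0.63,0.99,0],"spin":0},{"grip":-1,"travel":[0.63,0.99,0],"spin":0},{"grip":-1,"travel":[0.63,0.99,0],"spin":0},{"grip":-1,"travel":[0.63,0.99,0],"spin":0}]'
python3 -m handwheel '[{"grip":-1,"travel":[0.63,0.99,0],"spin":0},{"grip":-1,"travel":[0.63,0.99,0],"spin":0},{"grip":-1,"travel":[0.63,0.99,0],"spin":0},{"grip":-1,"travel":[0.63,0.99,0],"spin":0},{"grip":-1,"travel":[0.63,0.99,0],"spin":0},{"grip":-1,"travel":[0.63,0.99,0],"spin":0},{"grip":-1,"travel":[0.63,0.99,0],"spin":0},{"grip":-1,"travel":[0.63,0.99,0],"spin":0}]'
python3 -m handwheel '[{"grip":-1,"travel":[0.63,0.99,0],"spin":0},{"grip":-1,"travel":[0.63,0.99,0],"spin":0},{"grip":-1,"travel":[0.63,0.99,0],"spin":0},{"grip":-1,"travel":[0.63,0.99,0],"spin":0},{"grip":-1,"travel":[0.63,0.99,0],"spin":0},{"grip":-1,"travel":[0.63,0.99,0],"spin":0},{"grip":-1,"travel":[0.63,0.99,0],"spin":0},{"grip":-1,"travel":[0.63,0.99,0],"spin":0}]'
python3 -m handwheel '[{"grip":-1,"travel":[0,0,0],"spin":0},{"grip":-1,"travel":[0,0,0],"spin":0}]'
python3 - <<'E'
from h import *
st=telemetry.get_state();snap('wrist','w1.png')
im=cv2.imread('pics/w1.png');h=cv2.cvtColor(im,cv2.COLOR_BGR2HSV)
m=(((h[...,0]<8)|(h[...,0]>173))&(h[...,1]>140)&(h[...,2]>60)).astype('uint8')
n,l,s,c=cv2.connectedComponentsWithStats(m)
for i in range(1,n):
    if s[i,4]>60:print(c[i].round(),s[i],p2w('wrist',c[i],.022,st).round(4))
E
```

```text
time_s: 1.52
tcp_pos: [0.2167, 0.6392, 0.2346]
eef_rot: [-180.0, -0.0, -4.6]
contact_force: [1.1, 0.9, -0.0]
gripper_width: 0.0874
gripper_force: 0.0
time_s: 2.52
tcp_pos: [0.3268, 0.4299, 0.2346]
eef_rot: [-180.0, -0.0, -4.7]
contact_force: [1.0, -0.6, -0.0]
gripper_width: 0.0879
gripper_force: 0.0
time_s: 3.52
tcp_pos: [0.4357, 0.2221, 0.2347]
eef_rot: [-180.0, -0.0, -4.7]
contact_force: [-0.0, 0.2, -1.2]
gripper_width: 0.0875
gripper_force: 0.0
time_s: 4.53
tcp_pos: [0.5446, 0.0143, 0.2347]
eef_rot: [-180.0, -0.0, -4.7]
contact_force: [-0.9, -0.7, 0.1]
gripper_width: 0.0876
gripper_force: 0.0
time_s: 4.78
tcp_pos: [0.5441, 0.0156, 0.2345]
eef_rot: [-180.0, 0.0, -4.8]
contact_force: [0.1, 0.5, 0.6]
gripper_width: 0.0876
gripper_force: 0.0
[315. 147.] [312 129   7  39 184] [0.5808 0.0139 0.022 ]
[349. 148.] [344 129  10  39 233] [ 0.5767 -0.0286  0.022 ]
```

View pics/w1.png

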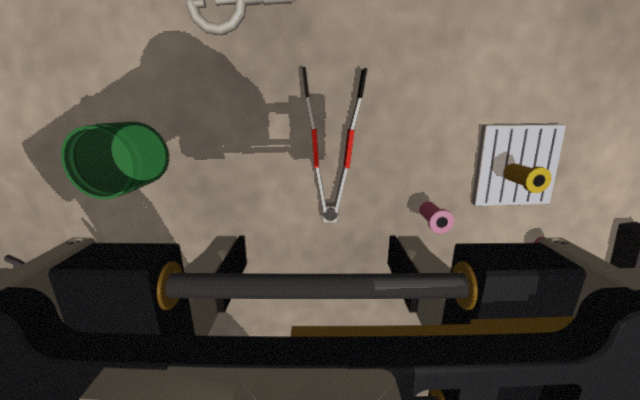

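The wrist view shows the tongs with pads at (315,147) and (349,148), hinge at (330,214) and tips at (304,69) and (363,70). The brass flange is at (539,180) and the jar rim is around (116,160).

```bash
python3 - <<'E'
from h import *
st=telemetry.get_state()
w=lambda uv,z:p2w('wrist',uv,z,st).round(4)
hg=w((330,214),.02);a=w((304,69),.024);b=w((363,70),.024);print(hg,a,b,'heading',np.degrees(np.arctan2(*((a+b)/2-hg)[1::-1])))
print('sleeve',w((539,180),.064),'pink',w((441,222),.052),'jarbot',w((91,161),.085),w((68,158),.085))
g=np.array([.5788,-.0074]);d=g-st['tcp_pos'][:2];y=np.radians(st['eef_rot'][2])
print('tool dx,dy',d@[np.cos(y),np.sin(y)],d@[np.sin(y),-np.cos(y)])
E
```

```text
[0.4893 0.0012 0.02  ] [0.6731 0.0192 0.024 ] [ 0.6665 -0.0496  0.024 ] heading -5.191566837728043
sleeve [ 0.5276 -0.2486  0.064 ] pink [ 0.4787 -0.1375  0.052 ] jarbot [0.5955 0.2569 0.085 ] [0.6012 0.2824 0.085 ]
tool dx,dy 0.03650351563072852 0.02045630021787982
```

```bash
python3 -m handwheel '[{"grip":-1,"travel":[0.73,0.41,0.5],"spin":0.1},{"grip":-1,"travel":[0.73,0.41,1],"spin":0},{"grip":-1,"travel":[0,0,1],"spin":0},{"grip":-1,"travel":[0,0,1],"spin":0},{"grip":-1,"travel":[0,0,1],"spin":0},{"grip":-1,"travel":[0,0,1],"spin":0},{"grip":-1,"travel":[0,0,1],"spin":0},{"grip":-1,"travel":[0,0,0.8],"spin":0}]' 30
python3 -m handwheel '[{"grip":-1,"travel":[0,0,0.6],"spin":0},{"grip":-1,"travel":[0,0,0.5],"spin":0},{"grip":-1,"travel":[0,0,0.5],"spin":0},{"grip":-1,"travel":[0,0,0],"spin":0}]'
python3 -c "
from h import *
snap('wrist','w2.png')"
```

```text
time_s: 5.82
tcp_pos: [0.5786, -0.0067, 0.0513]
eef_rot: [180.0, 0.0, -5.1]
contact_force: [0.6, -0.4, -0.1]
gripper_width: 0.0877
gripper_force: 0.0
time_s: 6.32
tcp_pos: [0.5785, -0.0076, 0.0112]
eef_rot: [180.0, 0.1, -5.2]
contact_force: [0.1, -0.6, -0.7]
gripper_width: 0.0878
gripper_force: 0.0
```

View pics/w2.png

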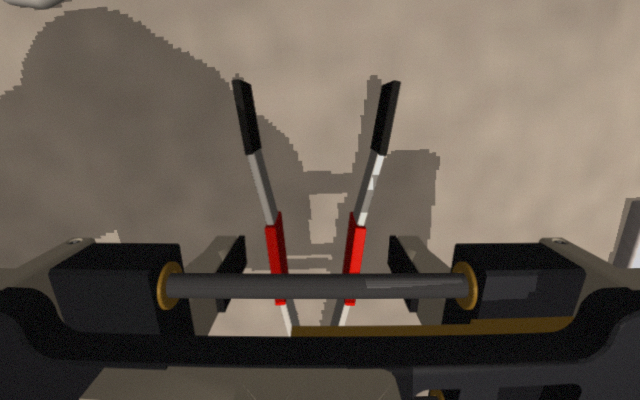

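The pads, at about (275,255) and (353,255), sit between the fingers and are centred. Next I squeeze them to about 44 mm.

```bash
python3 -m handwheel '[{"grip":-0.05,"travel":[0,0,0],"spin":0},{"grip":-0.05,"travel":[0,0,0],"spin":0},{"grip":-0.02,"travel":[0,0,0],"spin":0},{"grip":0,"travel":[0,0,0],"spin":0},{"grip":0,"travel":[0,0,0],"spin":0},{"grip":0,"travel":[0,0,0],"spin":0}]' 40
```

```text
time_s: 7.12
tcp_pos: [0.5794, -0.0074, 0.0122]
eef_rot: [-180.0, -0.0, -5.2]
contact_force: [0.1, 1.0, 1.7]
gripper_width: 0.0448
gripper_force: 9.9
```

```bash
python3 -m handwheel '[{"grip":0.03,"travel":[0,0,-0.2],"spin":0},{"grip":0.03,"travel":[0,0,-0.4],"spin":0},{"grip":0.03,"travel":[0,0,-0.6],"spin":0},{"grip":0.03,"travel":[0,0,-0.6],"spin":0},{"grip":0.03,"travel":[0,0,-0.6],"spin":0},{"grip":0.03,"travel":[0,0,-0.6],"spin":0},{"grip":0.03,"travel":[0,0,-0.6],"spin":0},{"grip":0.03,"travel":[0,0,-0.4],"spin":0}]' 40
python3 -m handwheel '[{"grip":0.03,"travel":[-0.2,0.4,0],"spin":0},{"grip":0.03,"travel":[-0.3,0.7,0],"spin":0},{"grip":0.03,"travel":[-0.4,0.8,0],"spin":0},{"grip":0.03,"travel":[-0.4,0.8,0],"spin":0},{"grip":0.03,"travel":[-0.4,0.8,0],"spin":0},{"grip":0.03,"travel":[-0.4,0.8,0],"spin":0},{"grip":0.03,"travel":[-0.4,0.8,0],"spin":0},{"grip":0.03,"travel":[-0.3,0.7,0],"spin":0}]'
python3 -m handwheel '[{"grip":0.03,"travel":[-0.4,0.8,0],"spin":0},{"grip":0.03,"travel":[-0.4,0.8,0],"spin":0},{"grip":0.03,"travel":[-0.3,0.8,0],"spin":0},{"grip":0.03,"travel":[-0.2,0.7,0],"spin":0},{"grip":0.03,"travel":[-0.2,0.54,0],"spin":0},{"grip":0.03,"travel":[-0.17,0.3,0],"spin":0},{"grip":0.03,"travel":[0,0,0],"spin":0},{"grip":0.03,"travel":[0,0,0],"spin":0}]'
python3 -c "
from h import *
snap('wrist','w3.png');print([(d['position'],d['p']) for d in models.find_in('wrist','sleeve')])"
```

```text
time_s: 8.12
tcp_pos: [0.5793, -0.0074, 0.1133]
eef_rot: [-180.0, -0.0, -5.2]
contact_force: [-0.6, 0.2, 0.0]
gripper_width: 0.0423
gripper_force: 9.4
time_s: 9.12
tcp_pos: [0.4953, -0.1467, 0.1121]
eef_rot: [-180.0, -0.0, -5.2]
contact_force: [0.2, 0.1, -1.1]
gripper_width: 0.043
gripper_force: 9.4
time_s: 10.12
tcp_pos: [0.4458, -0.2396, 0.1121]
eef_rot: [180.0, -0.0, -5.2]
contact_force: [-0.9, 0.3, -1.4]
gripper_width: 0.0429
gripper_force: 9.4
[([400.7, 234.2], 0.73), ([190.9, 182.3], 0.71), ([315.5, 105.8], 0.66)]
```

View pics/w3.png

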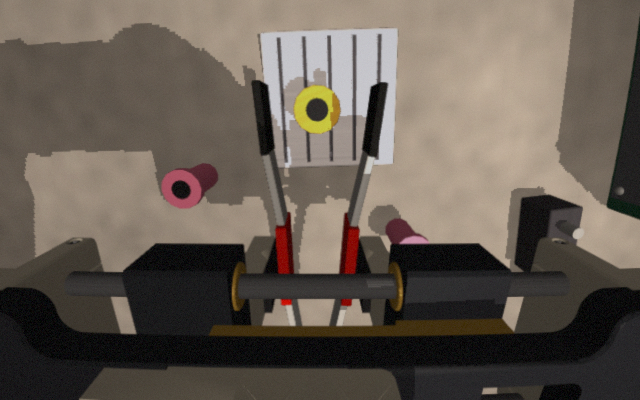

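The brass flange is at (317,109), and the tongs' jaws straddle it at about (264,118) and (376,118). Pink sleeves are at (181,189) and (410,240).

```bash
python3 - <<'E'
from h import *
st=telemetry.get_state();y=np.radians(st['eef_rot'][2])
def t(uv,z):
    d=(p2w('wrist',uv,z,st)-st['tcp_pos'])[:2];return (d@[np.cos(y),np.sin(y)]).round(4),(d@[np.sin(y),-np.cos(y)]).round(4)
print(st['tcp_pos'],'sleeve',t((317,109),.064))
for uv in((261,83),(266,153),(382,84),(371,156)):print('jaw',t(uv,.124))
E
```

```text
[ 0.44588508 -0.23940945  0.1120846 ] sleeve (np.float64(0.0822), np.float64(0.0012))
jaw (np.float64(0.0932), np.float64(-0.0243))
jaw (np.float64(0.0614), np.float64(-0.0236))
jaw (np.float64(0.0929), np.float64(0.0306))
jaw (np.float64(0.06), np.float64(0.0274))
```

```bash
python3 -m handwheel '[{"grip":0.03,"travel":[0.2,-0.05,0],"spin":0},{"grip":0.03,"travel":[0,0,0.5],"spin":0},{"grip":0.03,"travel":[0,0,0.6],"spin":0},{"grip":0.03,"travel":[0,0,0.6],"spin":0},{"grip":0.03,"travel":[0,0,0.6],"spin":0},{"grip":0.03,"travel":[0,0,0.5],"spin":0},{"grip":0.03,"travel":[0,0,0.24],"spin":0},{"grip":0.03,"travel":[0,0,0],"spin":0}]'
python3 -c "
from h import *
snap('wrist','w4.png')"
```

```text
time_s: 11.22
tcp_pos: [0.4505, -0.239, 0.0356]
eef_rot: [180.0, 0.0, -5.2]
contact_force: [-0.4, -0.2, -1.5]
gripper_width: 0.0428
gripper_force: 9.4
```

View pics/w4.png

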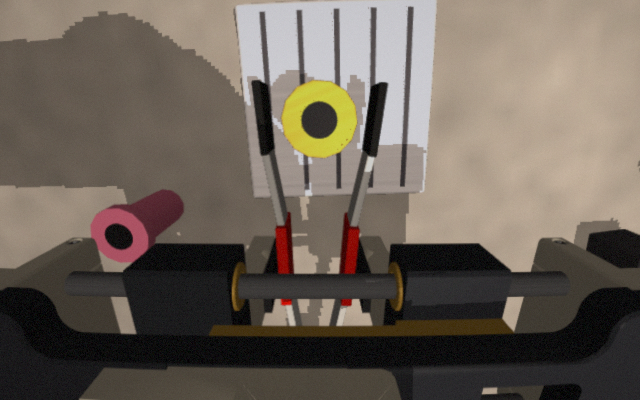

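The flange at (319,119) is centred between the jaws. Now I close.

```bash
python3 -m handwheel '[{"grip":0.12,"travel":[0,0,0],"spin":0},{"grip":0.2,"travel":[0,0,0],"spin":0},{"grip":0.28,"travel":[0,0,0],"spin":0},{"grip":0.34,"travel":[0,0,0],"spin":0},{"grip":0.5,"travel":[0,0,0],"spin":0},{"grip":1,"travel":[0,0,0],"spin":0},{"grip":1,"travel":[0,0,0],"spin":0},{"grip":1,"travel":[0,0,0],"spin":0}]' 50
python3 -m handwheel '[{"grip":1,"travel":[0,0,0],"spin":0},{"grip":1,"travel":[0,0,0],"spin":0},{"grip":1,"travel":[0,0,0],"spin":0}]'
```

```text
time_s: 12.28
tcp_pos: [0.4508, -0.239, 0.0361]
eef_rot: [180.0, -0.0, -5.2]
contact_force: [-0.1, 1.0, 0.1]
gripper_width: 0.0275
gripper_force: 49.9
time_s: 12.65
tcp_pos: [0.4508, -0.239, 0.0361]
eef_rot: [-180.0, -0.0, -5.2]
contact_force: [0.2, 0.3, -0.6]
gripper_width: 0.0272
gripper_force: 49.9
```

```bash
python3 -m handwheel '[{"grip":1,"travel":[0,0,-0.2],"spin":0},{"grip":1,"travel":[0,0,-0.4],"spin":0},{"grip":1,"travel":[0,0,-0.6],"spin":0},{"grip":1,"travel":[0,0,-0.8],"spin":0},{"grip":1,"travel":[0,0,-0.8],"spin":0},{"grip":1,"travel":[0,0,-0.8],"spin":0},{"grip":1,"travel":[0,0,-0.8],"spin":0},{"grip":1,"travel":[0,0,-0.6],"spin":0}]'
python3 -m handwheel '[{"grip":1,"travel":[0,0,0],"spin":0},{"grip":1,"travel":[0,0,0],"spin":0},{"grip":1,"travel":[0,0,0],"spin":0}]'
python3 - <<'E'
from h import *
im=snap('wrist','w5.png');snap('top','t5.png')
st=telemetry.get_state()
print([(d['position'],d['p'],p2w('top',d['position'],.085)) for d in models.find_in('top','jar')])
# jar rim extent in the first wrist view is checked from the top view
t=cv2.imread('pics/top0.png');h=cv2.cvtColor(t,cv2.COLOR_BGR2HSV)
m=((h[...,0]>50)&(h[...,0]<80)&(h[...,1]>90)).astype('uint8')[180:220,215:255]
ys,xs=np.nonzero(m);print('jar',xs.min()+215,xs.max()+215,ys.min()+180,ys.max()+180)
cv2.imwrite('pics/c5.png',cv2.hconcat([cv2.resize(t[180:220,215:255],(400,400)),im[:,120:520,::-1].copy()]))
E
```

```text
time_s: 13.65
tcp_pos: [0.4509, -0.239, 0.1629]
eef_rot: [180.0, -0.1, -5.2]
contact_force: [-0.3, -0.5, -3.2]
gripper_width: 0.0275
gripper_force: 49.9
time_s: 14.02
tcp_pos: [0.4502, -0.2389, 0.1602]
eef_rot: [-180.0, 0.1, -5.2]
contact_force: [0.0, 0.2, -2.6]
gripper_width: 0.0274
gripper_force: 49.9
[([231.3, 199.6], 0.87, array([0.58508416, 0.25530582, 0.085     ]))]
jar 222 245 188 211
```

View pics/c5.png

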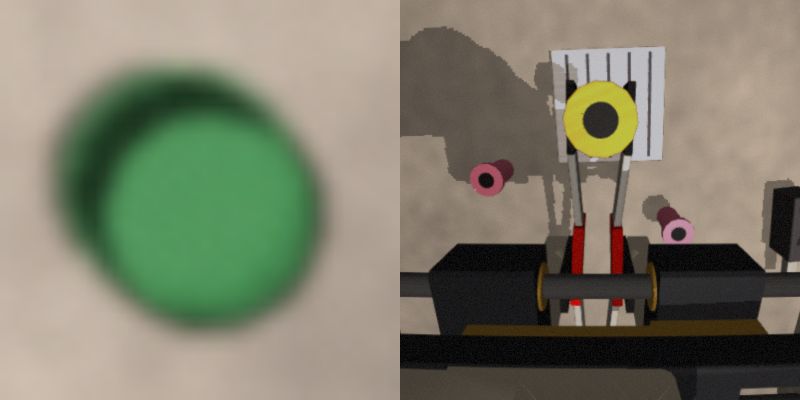

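The sleeve is lifted upright between the jaws, with the flange at the same wrist pixel as before, and the plate below is empty. Next I move toward the jar and stop short to measure it.

```bash
python3 -m handwheel '[{"grip":1,"travel":[0,-0.3,0],"spin":0},{"grip":1,"travel":[0.1,-0.6,0],"spin":0},{"grip":1,"travel":[0.1,-0.9,0],"spin":0},{"grip":1,"travel":[0.1,-0.9,0],"spin":0},{"grip":1,"travel":[0.1,-0.9,0],"spin":0},{"grip":1,"travel":[0.1,-0.9,0],"spin":0},{"grip":1,"travel":[0.1,-0.9,0],"spin":0},{"grip":1,"travel":[0.1,-0.9,0],"spin":0}]'
python3 -m handwheel '[{"grip":1,"travel":[0.1,-0.9,0],"spin":0},{"grip":1,"travel":[0.1,-0.9,0],"spin":0},{"grip":1,"travel":[0.1,-0.9,0],"spin":0},{"grip":1,"travel":[0.1,-0.9,0],"spin":0},{"grip":1,"travel":[0.1,-0.9,0],"spin":0},{"grip":1,"travel":[0,-0.9,0],"spin":0},{"grip":1,"travel":[0,-0.9,0],"spin":0},{"grip":1,"travel":[0,-0.8,0],"spin":0}]'
python3 -m handwheel '[{"grip":1,"travel":[0,-0.5,0],"spin":0},{"grip":1,"travel":[0,-0.3,0],"spin":0},{"grip":1,"travel":[0,0,0],"spin":0},{"grip":1,"travel":[0,0,0],"spin":0}]'
python3 - <<'E'
from h import *
st=telemetry.get_state();im=snap('wrist','w6.png')
h=cv2.cvtColor(im[:,:,::-1].copy(),cv2.COLOR_BGR2HSV)
m=((h[...,0]>50)&(h[...,0]<80)&(h[...,1]>90)).astype('uint8')
n,l,s,c=cv2.connectedComponentsWithStats(m)
for i in range(1,n):
    if s[i,4]>300:print(s[i],p2w('wrist',c[i],.085,st))
E
```

```text
time_s: 15.18
tcp_pos: [0.4827, -0.082, 0.1612]
eef_rot: [-180.0, -0.0, -5.2]
contact_force: [0.8, 0.1, -2.8]
gripper_width: 0.0271
gripper_force: 49.9
time_s: 16.18
tcp_pos: [0.5109, 0.0936, 0.1611]
eef_rot: [-180.0, -0.0, -5.2]
contact_force: [0.6, 0.5, -2.8]
gripper_width: 0.0276
gripper_force: 49.9
time_s: 16.68
tcp_pos: [0.5128, 0.1114, 0.161]
eef_rot: [180.0, 0.0, -5.2]
contact_force: [-1.1, -0.8, -3.4]
gripper_width: 0.0275
gripper_force: 49.9
[   80    77   135   105 10807] [0.59428867 0.23798116 0.085     ]
```

View pics/w6.png

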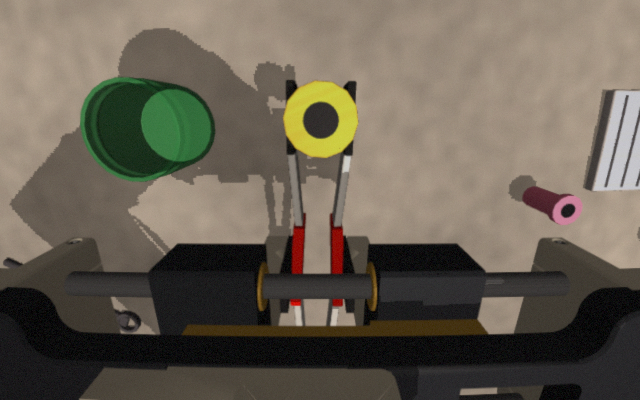

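The jar rim spans columns 82–186 and rows 78–181, so its centre is about (134,129). The held flange is at (321,119).

```bash
python3 - <<'E'
from h import *
st=telemetry.get_state();y=np.radians(st['eef_rot'][2])
r=[p2w('wrist',uv,.085,st) for uv in((134,129),(82,128),(186,130),(134,78),(134,181))]
j=r[0];s=p2w('wrist',(321,119),.188,st);d=(j-s)[:2]
print(np.round(r,4),s,'rows x,y',d@[np.cos(y),np.sin(y)]/.025,d@[np.sin(y),-np.cos(y)]/.025)
E
```

```text
[[0.594  0.247  0.085 ]
 [0.5995 0.2897 0.085 ]
 [0.589  0.2056 0.085 ]
 [0.6307 0.2371 0.085 ]
 [0.5529 0.2586 0.085 ]] [0.58991284 0.10140762 0.188     ] rows x,y -0.36965695994343273 -5.814736574260029
```

```bash
python3 -m handwheel '[{"grip":1,"travel":[-0.1,-0.4,0],"spin":0},{"grip":1,"travel":[-0.1,-0.8,0],"spin":0},{"grip":1,"travel":[-0.1,-0.9,0],"spin":0},{"grip":1,"travel":[-0.07,-0.9,0],"spin":0},{"grip":1,"travel":[0,-0.9,0],"spin":0},{"grip":1,"travel":[0,-0.9,0],"spin":0},{"grip":1,"travel":[0,-0.7,0],"spin":0},{"grip":1,"travel":[0,-0.32,0],"spin":0}]'
python3 -m handwheel '[{"grip":1,"travel":[0,0,0],"spin":0},{"grip":1,"travel":[0,0,0],"spin":0},{"grip":1,"travel":[0,0,0],"spin":0},{"grip":1,"travel":[0,0,0],"spin":0}]'
python3 - <<'E'
from h import *
a=snap('wrist','w7.png');b=snap('scene','s7.png')
cv2.imwrite('pics/c7.png',cv2.hconcat([a[:,120:520,::-1].copy(),cv2.resize(b[80:280,240:440,::-1].copy(),(400,400))]))
E
```

```text
time_s: 17.73
tcp_pos: [0.517, 0.2587, 0.1608]
eef_rot: [180.0, 0.0, -5.2]
contact_force: [-0.4, -0.2, -2.6]
gripper_width: 0.0273
gripper_force: 49.9
time_s: 18.23
tcp_pos: [0.517, 0.2571, 0.1612]
eef_rot: [-180.0, -0.0, -5.3]
contact_force: [-0.3, 0.5, -2.9]
gripper_width: 0.0275
gripper_force: 49.9
```

View pics/c7.png

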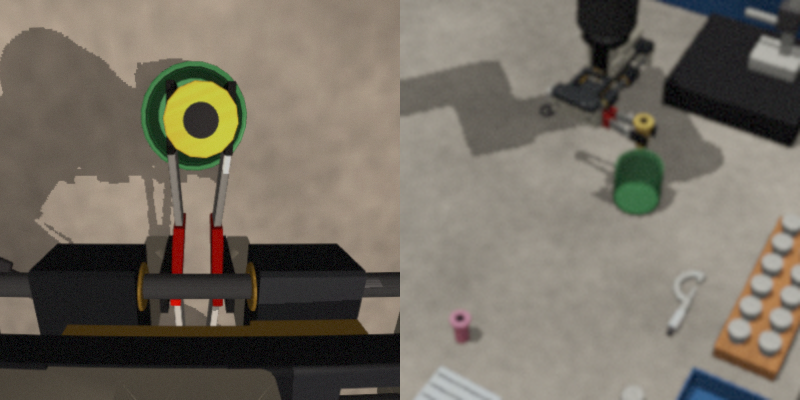

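The flange is centred over the jar rim in the wrist view. The scene view shows the sleeve upright and clear above the standing jar, so I hand in.

```bash
python3 -c "
from plant import close_job
print(close_job())"
```

```text
the job is handed in; nothing more can be done
None
```

I handed the job in at about 18 s, with the tongs gripped and holding the brass sleeve upright and still, about 50 mm above the green jar's rim and centred over its mouth; no verdict was returned.

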